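# Brace a loose-capped sample jar and tighten its cap

### The arm

A 6-joint arm with a two-finger parallel gripper is mounted at the origin on the work surface. World frame = base frame: x ahead of the robot, y to its left, z up, the work surface at z = 0. Lengths are in m, angles in rad, forces in N, time in s.
With the tool pointing down it reaches from about 0.35 to 0.975 m from the base axis. Payload 4.9 kg.
Tool frame: the origin (TCP) lies midway between the tips of the shut fingers; the grasp point (between the pads) lies 19 mm behind it; z points along the fingers, y is the line along which they close (so a half turn about z gives the same grasp; the last joint's range is limited). The gripper opens to 85 mm and grips with 20 to 120 N. Pads are 22 mm wide; open, the fingers measure 114 mm over their backs; the gripper's body (76 mm by 85 mm) begins 54 mm behind the grasp point. The pads swing forward as they close: fully open they stand 13 mm farther back than shut.
Start: joints at [-1.324, 0.053, 1.613, -0, 1.476, -0.119], TCP at [0.224, -0.584, 0.231] pointing down, gripper open.
Joint ranges: [-3.01, 3.01], [-1.01, 2.22], [0.06, 2.58], [-1.02, 4.17], [0.09, 2.62], [-3.14, 3.14]. Speed limits (rad/s): [2.57, 2.57, 3.14, 3.14, 3.14, 3.14].

### API

Orientations are given as a unit quaternion [w, x, y, z].
In Python, from plant import * gives the robot as it stands.
- The arm moves only by the tool jog_arm, never from a script. Its argument "targets" is a list of rows, each a list of 3 entries, a list of its own where there are three numbers: the shift along the tool's x, y, z in units of 25 mm (1.0 is 25 mm), then the turn, a rotation vector about the tool's x, y, z in units of 8 degrees (1.0 is 8 degrees), then the opening in per cent of the stroke, from 0 (shut) to 100 (fully open). A call has 1 to 8 rows; each row is the pose to reach, as a shift and turn from the pose commanded when the call began, along the tool's axes at that moment; what a row does not reach only later rows make up. A row lasts 1/8 s, in which the tool goes at most 62.5 mm and 10.7 degrees, less where a joint would pass 70% of its speed; a pose out of reach is approached as far as the arm can. A call with a gripper value outside its range is refused whole. The fingers move at their own pace and stop on an object; the grip force is fixed at half the most. Time passes only in rows, so rows that repeat a pose let the fingers close. It gives the time, the measured TCP pose, the force, the opening and the grip force at its end, in the units of the state.
- state(): the state, without advancing time (a new reading comes with each control period).
- grab_frame(name): name is "side" or "top"; returns (picture, depth): 400x640x3 uint8, red, green, blue; 400x640 float32, m along the optical axis (not along the pixel's ray), 0 where there is no reading.
- camera_params(name): a dict with "fovy" (degrees; the focal length in pixels is half the picture's height over the tangent of half this angle, whatever the lens; pixels are square), "cx", "cy" (the principal point, pixels), "dist" ([k1, k2, p1, p2, k3] as OpenCV has them; the pictures are not rectified), "rvec" (rotation vector, rad) and "tvec" (3), from world to camera coordinates, as OpenCV has them. Camera axes: x right, y down, z forward; pixel columns grow to the right and rows downward; lengths in m; the calibration is good to about 2 mm. A picture is of the moment at which its call begins. camera_params takes no time and is no camera call.
- job_done(): hands the job in; it is judged then, once.
The state is a dict: "time": time; "joint_pos": joint angles; "joint_vel": joint speeds; "joint_efforts": joint torques, N m; "tool_pos": TCP position; "tool_rot": TCP orientation; "contact_force": force on the tool from outside, world axes, zero at the start; "ft_torque": the same for the moment, N m; "gripper_width": opening from 0.0 (shut) to 1.0 (fully open); "grasp_force": force on a finger pad.
Only numpy, scipy, OpenCV 4.12 (cv2) and the standard library are available. Lean on these libraries where they do the work, as an engineer would, in place of code of your own. Each camera call takes 0.05 s, during which the arm holds its last target. There are 200 camera calls.

### The job

The square jar with the orange cap is not closed tight, and on the bare bench the jar just spins along with its cap. Stand it upright in the middle of the blue-walled bottle brace, fully down on the brace's floor, then turn the cap clockwise until the arrow on it points at the black mark on the jar's shoulder, and leave the jar standing there. Leave the other two jars where they are.

Things in the scene. Friction and masses are not known exactly. Their poses are not given: they have to be found in the camera images.
- jar: White square jar with orange cap. Origin: centre of its underside, z up. Body 60 x 60 mm (sides along its x, y) to a flat shoulder at 62 mm, neck 38 mm across to 68, then the round cap, 44 mm across, from 68 to 98 mm. About 0.3 kg; can be carried by the cap. A black mark lies on the shoulder's edge on its +x side. Starts upright on the bench.
- cap (a joint): Turn of the orange cap on the jar, rad, growing clockwise seen from above. Starts at 0 to 0.35; at 1.0 it is against its stop and the white arrow on its top points at the black mark; at v the arrow is (1.0 - v) rad anticlockwise of the mark. Takes 0.18 N m to turn, more than the bench's friction on the jar resists, so an unbraced jar turns too. The cap does not rise or sink.
- brace: Fixed bottle brace: aluminium plate 130 x 130 x 8 mm with two blue walls. Origin: centre of its underside, z up; the jar stands on the plate. The walls run along its x, 90 mm long, leaving a channel 66 mm wide, open at both ends; upright to 48 mm above the origin, then flaring to 88 mm apart at 59 mm. The jar fits any of four ways round and can turn about 6 degrees either way in it.
- blue_jar: Bystander with a blue cap, already tight: the same white square jar (60 x 60 mm, 98 mm tall over its cap, about 0.3 kg, origin at the centre of its underside, z up).
- grey_jar: Bystander with a grey cap, already tight: the same white square jar (60 x 60 mm, 98 mm tall over its cap, about 0.3 kg, origin at the centre of its underside, z up).
Not all that is in view belongs to the job. There is more than one size of the brace; the job needs the larger.

How it is judged:
By the outcome, as a careful person would: the job done as asked, in the order asked, and still so for the second after the job is handed in, with the robot touching nothing.
It also fails if it takes over 48 s, if anything falls off the work surface, if the arm or the gripper's body presses on something with over 40 N, if the wrist force passes 120 N, or if a joint passes its speed limit or range.

## Working session

There is one attempt and no reset: what is moved stays moved. The work goes in short steps, Python scripts to look and compute and a tool call to move; the robot and the scene stay as the last step left them, time stands still between calls to the robot, and variables do not carry over. Pictures are saved under pics/ and viewed, at most 10 in all, crops included, and the job is handed in when it is done.

Besides the shell and the picture viewer there is one more tool, called as a command line: name --argument value ..., lists and objects as JSON in quotes. jog_arm: Moves the arm, as the interface text tells. Its arguments: {"type":"object","properties":{"targets":{"type":"array"}},"required":["targets"]}

```bash
mkdir -p pics; cat > h.py <<'E'
from plant import *
import numpy as np, cv2
def cam(n):
    p=camera_params(n); f=200/np.tan(np.radians(p["fovy"])/2)
    K=np.array([[f,0,p["cx"]],[0,f,p["cy"]],[0,0,1.]])
    R=cv2.Rodrigues(np.array(p["rvec"],float))[0]
    return K,np.array(p["dist"],float),R,np.array(p["tvec"],float).ravel()
def ray(n,uv,z):
    "pixels -> world points on plane z"
    K,d,R,t=cam(n); uv=np.asarray(uv,float).reshape(-1,1,2)
    q=cv2.undistortPoints(uv,K,d).reshape(-1,2); q=np.c_[q,np.ones(len(q))]@R
    c=-R.T@t; return c+q*((z-c[2])/q[:,2])[:,None]
E
python3 - <<'E'
from h import *
for n in("top","side"):
    im,d=grab_frame(n); cv2.imwrite(f"pics/{n}0.png",im[:,:,::-1]); np.savez(f"{n}0.npz",im=im,d=d)
    K,dd,R,t=cam(n); print(n,-R.T@t,R[2],K[0,0],dd)
s=state();print(s["time"],s["tool_pos"],s["tool_rot"],s["gripper_width"])
E
```

```text
top [0.53151304 0.04338344 0.79447709] [ 0.0358896  -0.02693143 -0.99899281] 402.3484031745028 [-0.00600977  0.          0.          0.          0.        ]
side [0.3723665  0.79255235 0.55233582] [ 0.2108298  -0.82481044 -0.52463181] 485.3050938872155 [-0.11020917  0.          0.          0.          0.        ]
0.1 [ 0.22340861 -0.58309259  0.23016364] [-9.36903107e-04  9.83320149e-01  1.81880732e-01 -7.97283977e-05] 0.9955906038685716
```

View pics/top0.png

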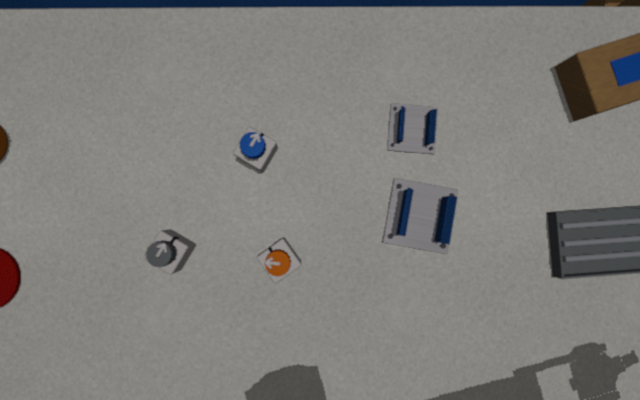

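View pics/side0.png

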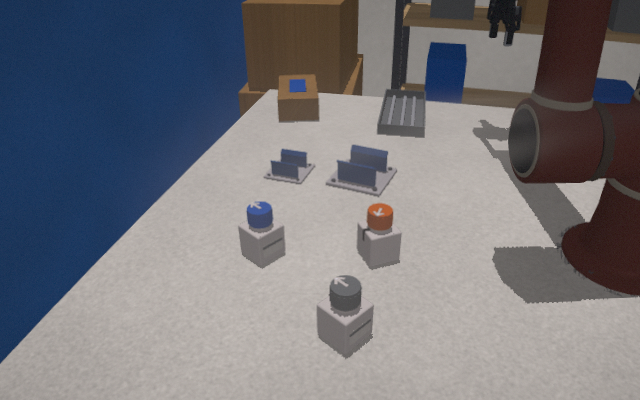

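```bash
python3 - <<'E'
from h import *
im=np.load("top0.npz")["im"]; d=np.load("top0.npz")["d"]
a=im[225:300,240:320]; b=im[170:260,375:465]
up=lambda a,s:cv2.resize(a,None,fx=s,fy=s,interpolation=cv2.INTER_CUBIC)
A=up(a,5);B=up(b,4.4444)
c=np.zeros((400,800,3),np.uint8); c[:A.shape[0],:400]=A[:400]; c[:400,400:]=B[:400,:400]
cv2.imwrite("pics/crop0.png",c[:,:,::-1])
hsv=cv2.cvtColor(im,cv2.COLOR_RGB2HSV)
o=cv2.inRange(hsv,(5,150,100),(20,255,255)); n,l,st,ce=cv2.connectedComponentsWithStats(o)
for i in range(1,n):
    if st[i,4]>60: print("orange",st[i],ce[i])
o=cv2.inRange(hsv,(100,120,30),(130,255,255)); n,l,st,ce=cv2.connectedComponentsWithStats(o)
for i in range(1,n):
    if st[i,4]>60 and st[i,1]>20:
        r=cv2.minAreaRect(np.argwhere(l==i)[:,::-1].astype(np.float32)); print("blue",st[i],ce[i],r)
print(d[255:270:4,270:290:3].round(3)); print(d[216,385:460:5].round(3), d[300,400])
E
```

```text
orange [266 251  24  25 368] [279.08967391 262.88858696]
blue [611  53  29  33 682] [626.80791789  68.71260997] ((628.5, 69.00001525878906), (25.61444854736328, 30.041635513305664), 71.56504821777344)
blue [397 107   8  35 156] [400.50641026 124.66666667] ((400.5184020996094, 124.00135803222656), (4.875531196594238, 34.27646255493164), 4.23639440536499)
blue [425 110  11  35 283] [430.1590106  126.90459364] ((430.1529541015625, 127.01175689697266), (8.743401527404785, 34.66681671142578), 4.39870548248291)
blue [240 133  25  26 408] [251.62254902 146.51470588] ((252.0, 145.5), (25.0, 24.0), 90.0)
blue [397 189  15  46 355] [404.27887324 211.81126761] ((404.31549072265625, 211.37918090820312), (7.820339202880859, 46.05310821533203), 10.007980346679688)
blue [435 196  21  48 645] [445.20620155 219.19069767] ((445.1448974609375, 218.91650390625), (14.135647773742676, 47.84702682495117), 9.865806579589844)
[[0.692 0.692 0.692 0.693 0.691 0.69  0.72 ]
 [0.692 0.69  0.692 0.692 0.692 0.693 0.692]
 [0.69  0.69  0.69  0.693 0.692 0.691 0.693]
 [0.691 0.69  0.692 0.693 0.691 0.691 0.691]]
[0.798 0.791 0.791 0.775 0.743 0.791 0.792 0.794 0.79  0.794 0.791 0.777
 0.752 0.746 0.801] 0.7928385
```

View pics/crop0.png

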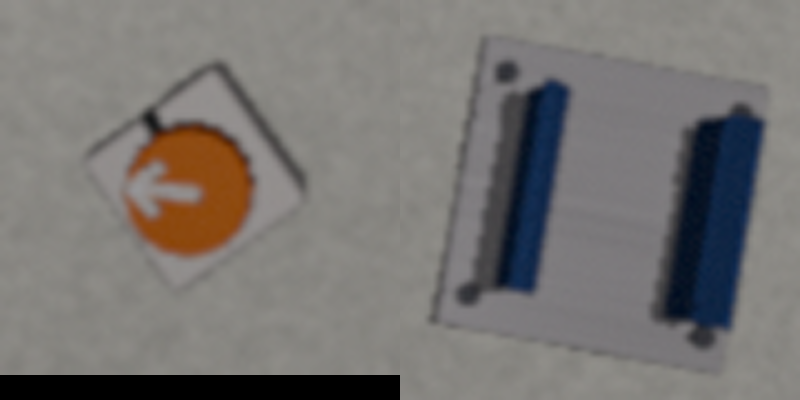

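```bash
cat >> h.py <<'E'
def yaw(v): return np.degrees(np.arctan2(v[1],v[0]))
def tool():
    s=state(); w,x,y,z=s["tool_rot"]; from scipy.spatial.transform import Rotation as Ro
    return np.array(s["tool_pos"]),Ro.from_quat([x,y,z,w]).as_matrix(),s
E
python3 - <<'E'
from h import *
J=(np.array([[87,160],[220,62],[305,185],[180,290],[150,120],[200,192],[125,190]])+.5)/5-.5+[240,225]
s=ray("top",J[:5],.062); c=s[:4].mean(0); print("jar",c, [np.linalg.norm(s[i]-s[(i+1)%4]).round(4) for i in range(4)],[round(yaw(s[(i+1)%4]-s[i]),1) for i in range(4)])
print("mark yaw",yaw(s[4]-c))
a=ray("top",J[5:],.098); print("arrow",yaw(a[1]-a[0]))
print("cap top centre",ray("top",[[278.6,262.6]],.098))
B=(np.array([[85,37],[368,88],[320,373],[32,322]])+.5)/4.4444-.5+[375,170]
b=ray("top",B,.008); print("brace",b.mean(0),[np.linalg.norm(b[i]-b[(i+1)%4]).round(4) for i in range(4)],[round(yaw(b[(i+1)%4]-b[i]),1) for i in range(4)])
im=np.load("side0.npz")["im"]; hsv=cv2.cvtColor(im,cv2.COLOR_RGB2HSV)
o=cv2.inRange(hsv,(3,150,80),(20,255,255)); n,l,st,ce=cv2.connectedComponentsWithStats(o)
i=1+st[1:,4].argmax(); print(st[i],ce[i],"side cap centroid at mid height",ray("side",[[st[i,0]+st[i,2]/2-.5,st[i,1]+st[i,3]/2-.5]],.083))
p,R,s=tool(); print("tool",p,yaw(R[:,0]),"y",R[:,1])
E
```

```text
jar [0.45212985 0.08655525 0.062     ] [np.float64(0.0595), np.float64(0.0541), np.float64(0.0587), np.float64(0.0577)] [np.float64(-54.7), np.float64(-146.3), np.float64(128.8), np.float64(34.6)]
mark yaw 40.619293651507824
arrow 87.21959324924791
cap top centre [[0.45062364 0.08557866 0.098     ]]
brace [ 0.5259696  -0.18815162  0.008     ] [np.float64(0.1286), np.float64(0.1284), np.float64(0.13), np.float64(0.1283)] [np.float64(-101.1), np.float64(168.5), np.float64(78.8), np.float64(-12.1)]
[368 204  25  13 183] [380.62295082 209.2295082 ] side cap centroid at mid height [[0.4493597  0.07107225 0.083     ]]
tool [ 0.22340861 -0.58309259  0.23016364] 20.9586521205158 y [ 0.35769383 -0.93383704 -0.00187155]
```

jog_arm --targets '[[[18.1,-21.7,0],[0,0,0],100],[[18.1,-21.7,0],[0,0,0],100],[[18.1,-21.7,0],[0,0,0],100],[[18.1,-21.7,0],[0,0,0],100],[[18.1,-21.7,0],[0,0,0],100],[[18.1,-21.7,0],[0,0,0],100],[[18.1,-21.7,0],[0,0,0],100],[[18.1,-21.7,0],[0,0,0],100]]'

```text
time: 1.1
tool_pos: [0.3853, -0.1085, 0.2311]
tool_rot: [0.0, 0.983, 0.182, 0.0]
contact_force: [1.1, -0.8, -0.5]
gripper_width: 0.997
grasp_force: 0.0
```

jog_arm --targets '[[[0,0,0],[0,0,0],100],[[0,0,0],[0,0,0],100]]'

```text
time: 1.35
tool_pos: [0.3851, -0.1105, 0.231]
tool_rot: [0.0, 0.983, 0.182, -0.0]
contact_force: [0.5, 0.1, -0.1]
gripper_width: 1.002
grasp_force: 0.0
```

jog_arm --targets '[[[5.3,-6.4,0],[0,0,0],100],[[5.3,-6.4,0],[0,0,0],100],[[5.3,-6.4,0],[0,0,0],100],[[5.3,-6.4,0],[0,0,0],100],[[5.3,-6.4,2.8],[0,0,0],100],[[5.3,-6.4,2.8],[0,0,0],100],[[5.3,-6.4,2.8],[0,0,0],100]]'

```text
time: 2.22
tool_pos: [0.452, 0.0849, 0.1615]
tool_rot: [-0.0, 0.984, 0.18, -0.001]
contact_force: [0.5, 0.6, 0.0]
gripper_width: 1.003
grasp_force: 0.0
```

```bash
python3 - <<'E'
from h import *
p,R,s=tool(); print(p,yaw(R[:,0]),s["joint_pos"],R[:,2])
d=np.array([.4515,.086,.066])-p; print("units",R.T@d/.025)
im,_=grab_frame("side"); cv2.imwrite("pics/side1.png",im[:,:,::-1])
E
```

```text
[0.45195305 0.08485214 0.16147207] 20.795516366561905 [ 2.35866913e-02 -3.06679467e-01  2.05779975e+00 -1.11070060e-04
  1.39151280e+00  1.23145277e+00] [-1.03756078e-03 -1.33797370e-04 -9.99999453e-01]
units [ 3.24537312e-03 -4.84278879e-02  3.81889331e+00]
```

View pics/side1.png

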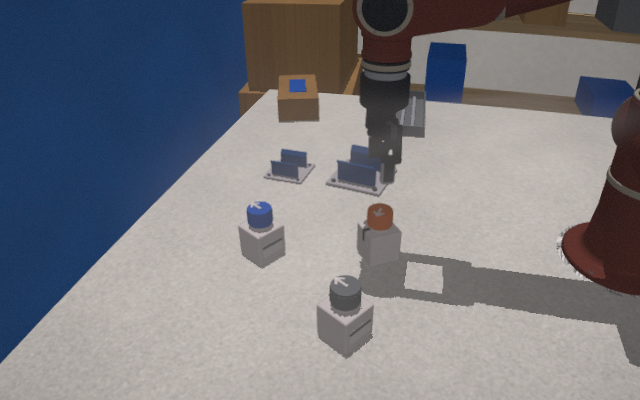

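```bash
python3 - <<'E'
from h import *
K,d,R,t=cam("side")
for P in [(.4515,.086,.098),(.4515,.086,.068),(.4515,.086,0),(.452,.085,.1615)]:
    print(P,cv2.projectPoints(np.array([P]),cv2.Rodrigues(R)[0],t,K,d)[0].ravel())
E
```

```text
(0.4515, 0.086, 0.098) [378.0136015  207.17678791]
(0.4515, 0.086, 0.068) [377.16772156 221.49982131]
(0.4515, 0.086, 0) [375.32697594 252.0362649 ]
(0.452, 0.085, 0.1615) [379.65755394 174.69279095]
```

jog_arm --targets '[[[0,0,2],[0,0,0],100],[[0,0,3.3],[0,0,0],100],[[0,0,3.8],[0,0,0],100],[[0,0,3.8],[0,0,0],100]]'

```text
time: 2.78
tool_pos: [0.4528, 0.086, 0.0676]
tool_rot: [0.0, 0.983, 0.182, 0.001]
contact_force: [-0.6, -0.7, -0.8]
gripper_width: 1.001
grasp_force: 0.0
```

jog_arm --targets '[[[0,0,0],[0,0,0],60],[[0,0,0],[0,0,0],40],[[0,0,0],[0,0,0],20],[[0,0,0],[0,0,0],20],[[0,0,0],[0,0,0],20],[[0,0,0],[0,0,0],20]]'

```text
time: 3.52
tool_pos: [0.4528, 0.0869, 0.068]
tool_rot: [-0.0, 0.983, 0.182, 0.001]
contact_force: [-2.0, 2.3, 5.2]
gripper_width: 0.5
grasp_force: 60.1
```

jog_arm --targets '[[[0,0,-0.6],[0,0,0],20],[[0,0,-1.6],[0,0,0],20],[[0,0,-2.6],[0,0,0],20],[[0,0,-3.4],[0,0,0],20],[[0,0,-3.4],[0,0,0],20],[[0,0,-3.4],[0,0,0],20]]'

```text
time: 4.28
tool_pos: [0.4511, 0.0862, 0.1504]
tool_rot: [-0.0, 0.983, 0.182, -0.001]
contact_force: [-0.0, 0.2, -3.0]
gripper_width: 0.499
grasp_force: 61.1
```

```bash
python3 - <<'E'
from h import *
p,R,s=tool(); print(p,yaw(R[:,0]),s["contact_force"],s["gripper_width"])
im,_=grab_frame("side"); 
im2,_=grab_frame("top")
c=np.vstack([im[100:320,250:550],im2[180:330,180:480]])
cv2.imwrite("pics/lift.png",cv2.resize(c,None,fx=1.6,fy=1.6)[:,:,::-1])
d=np.array([.526,-.188,p[2]])-p; print("units",R.T@d/.025, "turn +42.9 ccw ->",-42.9/8)
E
```

```text
[0.45110374 0.08620872 0.15040804] 20.9558673272937 [-2.33042903e-03  1.99676683e-01 -3.03433380e+00] 0.49944014963943656
units [-1.12512144e+00  1.13143223e+01 -2.11250643e-03] turn +42.9 ccw -> -5.3625
```

View pics/lift.png

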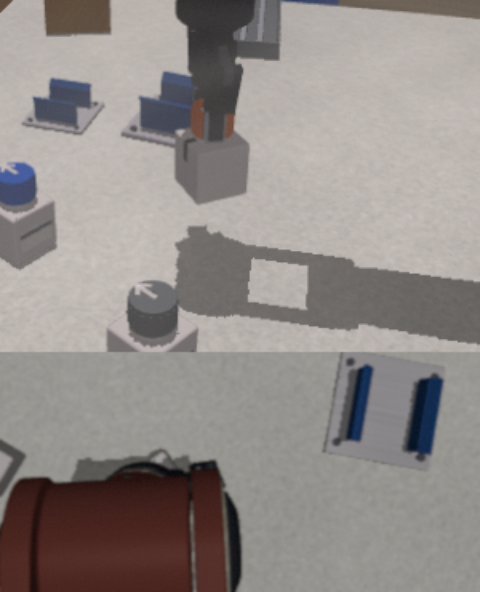

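jog_arm --targets '[[[-0.1,1.3,0],[0,0,-0.4],20],[[-0.3,3.2,0],[0,0,-1.3],20],[[-0.5,5.2,0],[0,0,-2.3],20],[[-0.7,7.2,0],[0,0,-3.3],20],[[-0.9,9.2,0],[0,0,-4.3],20],[[-1.1,10.7,0],[0,0,-5.1],20],[[-1.1,11.3,0],[0,0,-5.4],20],[[-1.1,11.3,0],[0,0,-5.4],20]]'

```text
time: 5.38
tool_pos: [0.5267, -0.188, 0.15]
tool_rot: [-0.001, 0.848, 0.53, -0.001]
contact_force: [0.2, 0.3, -2.3]
gripper_width: 0.499
grasp_force: 61.6
```

```bash
python3 - <<'E'
from h import *
p,R,s=tool(); print(p,yaw(R[:,0]),s["contact_force"],s["gripper_width"],s["joint_pos"][5])
im,_=grab_frame("side"); 
im2,_=grab_frame("top")
c=np.hstack([cv2.resize(im[90:240,270:440],None,fx=2.3,fy=2.3),cv2.resize(im2[150:300,350:520],None,fx=2.3,fy=2.3)])
cv2.imwrite("pics/over.png",c[:,:,::-1])
d=np.array([.526,-.188,p[2]])-p; print("units",R.T@d/.025)
E
```

```text
[ 0.52667019 -0.18798623  0.1499938 ] 64.0305349498962 [ 0.2002184   0.26671897 -2.32078611] 0.4988212185706683 -0.022714310063198767
units [-1.22340949e-02 -2.38596181e-02  5.46347013e-05]
```

View pics/over.png

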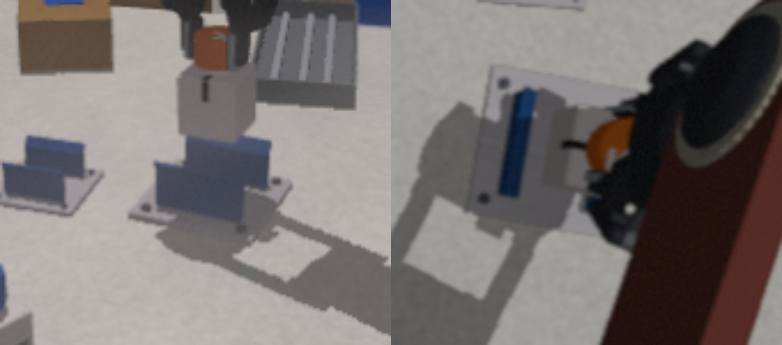

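jog_arm --targets '[[[0,0,0.6],[0,0,0],20],[[0,0,1.1],[0,0,0],20],[[0,0,1.4],[0,0,0],20],[[0,0,1.7],[0,0,0],20],[[0,0,1.7],[0,0,0],20]]'

```text
time: 6.1
tool_pos: [0.5267, -0.1871, 0.1079]
tool_rot: [-0.001, 0.847, 0.531, -0.0]
contact_force: [0.0, -0.2, -1.9]
gripper_width: 0.497
grasp_force: 61.6
```

jog_arm --targets '[[[0,0,0.4],[0,0,0],20],[[0,0,0.8],[0,0,0],20],[[0,0,1.1],[0,0,0],20],[[0,0,1.2],[0,0,0],20],[[0,0,1.3],[0,0,0],20],[[0,0,1.3],[0,0,0],20]]'

```text
time: 6.85
tool_pos: [0.5274, -0.1875, 0.0765]
tool_rot: [0.0, 0.847, 0.531, 0.0]
contact_force: [-0.2, -0.3, -1.9]
gripper_width: 0.501
grasp_force: 61.6
```

jog_arm --targets '[[[0,0,0.05],[0,0,0],20],[[0,0,0.1],[0,0,0],20],[[0,0,0.1],[0,0,0],20]]'

```text
time: 7.22
tool_pos: [0.5277, -0.1877, 0.0761]
tool_rot: [0.0, 0.847, 0.531, -0.0]
contact_force: [-4.8, 0.3, 8.5]
gripper_width: 0.497
grasp_force: 62.6
```

jog_arm --targets '[[[0,0,0],[0,0,0.5],20],[[0,0,0],[0,0,1.2],20],[[0,0,0],[0,0,2],20],[[0,0,0],[0,0,2.8],20],[[0,0,0],[0,0,3.6],20],[[0,0,0],[0,0,4.4],20],[[0,0,0],[0,0,5.0],20],[[0,0,0],[0,0,5.3],20]]'

```text
time: 8.22
tool_pos: [0.5298, -0.1893, 0.0759]
tool_rot: [0.003, 0.982, 0.188, 0.003]
contact_force: [3.6, -3.6, -0.9]
gripper_width: 0.499
grasp_force: 61.2
```

```bash
python3 - <<'E'
from h import *
p,R,s=tool(); print(p,yaw(R[:,0]),s["contact_force"],s["ft_torque"],s["gripper_width"],s["joint_efforts"][5])
E
```

```text
[ 0.52978317 -0.18929073  0.07591351] 21.712324262962117 [ 3.59785383 -3.5953111  -0.86351127] [-0.86561828 -0.73776848  0.18763832] 0.4987791900307099 -0.013037119642831385
```

jog_arm --targets '[[[0,0,0],[0,0,0.4],20],[[0,0,0],[0,0,0.8],20],[[0,0,0],[0,0,1.2],20]]'

```text
time: 8.6
tool_pos: [0.5297, -0.1899, 0.0759]
tool_rot: [0.003, 0.994, 0.105, 0.003]
contact_force: [2.4, -5.5, -1.2]
gripper_width: 0.5
grasp_force: 61.2
```

```bash
python3 - <<'E'
from h import *
p,R,s=tool(); print(p,yaw(R[:,0]),s["contact_force"],s["ft_torque"],s["gripper_width"])
E
```

```text
[ 0.52966583 -0.18989038  0.07593443] 12.103918467940362 [ 2.44229226 -5.47145575 -1.18363382] [-1.16905956 -0.57803536  0.21455059] 0.4996603809572562
```

jog_arm --targets '[[[0,0,0],[0,0,0.3],20],[[0,0,0],[0,0,0.6],20]]'

```text
time: 8.85
tool_pos: [0.5301, -0.1897, 0.0762]
tool_rot: [0.003, 0.998, 0.065, 0.003]
contact_force: [5.7, -3.9, -1.9]
gripper_width: 0.502
grasp_force: 61.1
```

```bash
python3 - <<'E'
from h import *
p,R,s=tool(); print(p,yaw(R[:,0]),s["contact_force"],s["ft_torque"],s["gripper_width"])
E
```

```text
[ 0.53008477 -0.1896699   0.0762249 ] 7.5024753256226155 [ 5.73597254 -3.87842586 -1.89496702] [-0.94098386 -0.77012136  1.47462918] 0.5017450026946313
```

jog_arm --targets '[[[0,0,0],[0,0,0],20],[[0,0,0],[0,0,0],60],[[0,0,0],[0,0,0],100],[[0,0,0],[0,0,0],100],[[0,0,0],[0,0,0],100],[[0,0,0],[0,0,0],100]]'

```text
time: 9.6
tool_pos: [0.5271, -0.1873, 0.0737]
tool_rot: [-0.0, 0.998, 0.064, -0.0]
contact_force: [0.2, -0.2, 0.1]
gripper_width: 1.001
grasp_force: 0.0
```

jog_arm --targets '[[[0,0,-0.6],[0,0,0],100],[[0,0,-2],[0,0,0],100],[[0,0,-4],[0,0,0],100],[[-4,0,-4.5],[0,0,0],100],[[-4,4,-4.5],[0,0,0],100],[[-4,8,-4.5],[0,0,0],100],[[-4,11,-4.5],[0,0,0],100],[[-4,11,-4.5],[0,0,0],100]]'

```text
time: 10.6
tool_pos: [0.4611, -0.4455, 0.1879]
tool_rot: [0.001, 0.998, 0.064, 0.001]
contact_force: [0.3, -0.4, 0.9]
gripper_width: 1.001
grasp_force: 0.0
```

```bash
python3 - <<'E'
from h import *
p,R,s=tool(); print(s["time"],p,yaw(R[:,0]),s["contact_force"])
im,_=grab_frame("side"); im2,_=grab_frame("top")
f=lambda a,s:cv2.resize(a,None,fx=s,fy=s,interpolation=cv2.INTER_CUBIC)
c=np.hstack([f(im[110:210,310:410],4),f(im2[165:265,370:470],4)])
cv2.imwrite("pics/done.png",c[:,:,::-1])
E
```

```text
10.6 [ 0.46114737 -0.44550022  0.18785842] 7.342357097070238 [ 0.26981412 -0.40753129  0.86377681]
```

View pics/done.png

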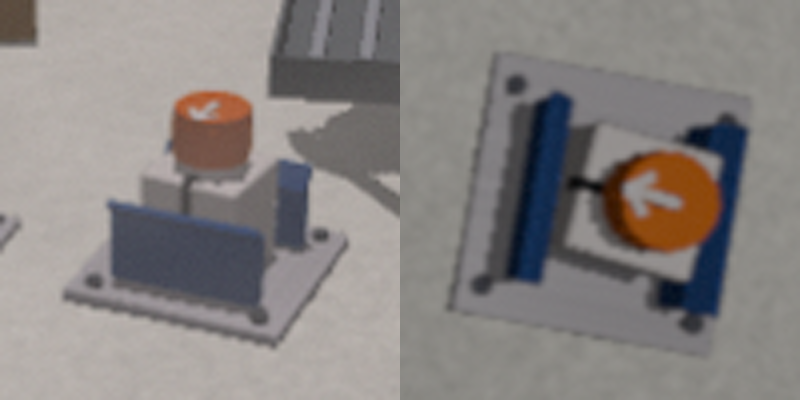

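```bash
python3 - <<'E'
from h import *
im,d=grab_frame("top"); hsv=cv2.cvtColor(im,cv2.COLOR_RGB2HSV)
o=cv2.inRange(hsv,(5,150,100),(20,255,255)); n,l,st,ce=cv2.connectedComponentsWithStats(o)
i=1+st[1:,4].argmax(); x,y,w,h,_=st[i]; print(st[i],ray("top",[[x+w/2-.5,y+h/2-.5]],.106))
K,dd,R,t=cam("top")
def hts(u,v):
    vv,uu=np.mgrid[v-4:v+5,u-4:u+5]; q=cv2.undistortPoints(np.c_[uu.ravel(),vv.ravel()].astype(float).reshape(-1,1,2),K,dd).reshape(-1,2)
    z=d[vv,uu].ravel(); P=(np.c_[q,np.ones(len(q))]*z[:,None]-t)@R
    A=np.c_[P[:,:2]-P[:,:2].mean(0),np.ones(len(P))]; return np.linalg.lstsq(A,P[:,2],rcond=None)[0]
print("cap top slope,height",hts(int(x+w/2),int(y+h/2)),"bench",hts(420,290))
E
```

```text
[425 203  25  25 359] [[ 0.52720194 -0.18893942  0.106     ]]
cap top slope,height [0.00578964 0.01803997 0.10626708] bench [1.58530022 2.31231443 0.00971481]
```

```bash
python3 -c "
from plant import *
print(job_done())"
```

```text
the job is handed in; nothing more can be done
None
```

The job is handed in. The orange-capped jar stands upright in the larger brace, within about 2 mm of its centre. Its cap top is at 106 mm, so it is fully down. I turned the cap clockwise to its stop, and the arrow points at the black mark. The other two jars were not touched, and the robot took about 11 s.

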